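# Fit the forming ring and wedge up the marver

## Robot

A 7-joint arm with a two-finger parallel gripper is mounted at the origin on the work surface. World frame = base frame: x ahead of the robot, y to its left, z up, the work surface at z = 0. Lengths are in m, angles in rad, forces in N, time in s.
With the tool pointing down it reaches from about 0.425 to 0.875 m from the base axis. Payload 4.7 kg.
Tool frame: the origin (TCP) lies midway between the tips of the shut fingers; the grasp point (between the pads) lies 19 mm behind it; z points along the fingers, x is the direction in which the jaws open and shut, and the axes are right-handed (so a half turn about z gives the same grasp; the last joint's range is limited). The gripper opens to 87 mm and grips with 3 to 60 N. Pads are 19 mm wide; open, the fingers measure 117 mm over their backs; the gripper's body (75 mm by 190 mm) begins 51 mm behind the grasp point.
Start: joints at [0.014, 0.321, -0.07, 1.45, 0.023, 1.371, -0.057], TCP at [0.65, -0, 0.223] pointing down, gripper open.
Joint ranges: [-2.86, 2.86], [-0.3, 2.09], [-1.38, 1.24], [0.06, 2.45], [-1.56, 4.7], [0.09, 2.05], [-2.69, 2.69]. Speed limits (rad/s): [2.57, 2.57, 3.14, 3.14, 3.14, 3.14, 3.14].

## Interface

Orientations are given as a rotation vector (axis times angle).
In Python, from bench import get_state, eyes, ticket gives the robot as it stands.
- The arm moves only by the tool carry_out, never from a script. Its argument "motion" is a list of rows, each a list of 2 entries, a list of its own where there are three numbers: the shift along the world's x, y, z in m, then the turn about the world's z in rad. A call has 1 to 20 rows; each row is the pose to reach, as a shift and turn from the pose commanded when the call began; what a row does not reach only later rows make up. A row lasts 1/10 s, in which the tool goes at most 50 mm and 8.59 degrees, less where a joint would pass 70% of its speed; a pose out of reach is approached as far as the arm can. A call with a gripper value outside its range is refused whole. "grip" is the gripper command: -1 is fully open, 1 is shut, values between are in proportion, set as the call begins (left out, the last holds). The fingers move at their own pace and stop on an object; "squeeze" is the grip in N (left out, the last holds). Time passes only in rows, so rows that repeat a pose let the fingers close. It gives the time, the measured TCP pose, the force and the opening at its end, in the units of the state.
- get_state(): the state, without advancing time (a new reading comes with each control period).
- eyes.get_image(name): name is "scene" or "side" or "wrist"; returns a dict with "pixels" (384x512x3 uint8, blue, green, red), "mtx" (3x3 intrinsics, pixels), "extrinsics" (4x4, takes a point from camera to world coordinates). Camera axes: x right, y down, z forward; pixel columns grow to the right and rows downward; lengths in m; the calibration is good to about 2 mm. A picture is of the moment at which its call begins. There is no depth.
- ticket.close_job(): hands the job in, once; it reports no verdict.
The state is a dict: "time": time; "joint_positions": joint angles; "qd": joint speeds; "joint_torque": joint torques, N m; "position": TCP position; "tool_rot": TCP orientation; "ft_force": force on the tool from outside, world axes, zero at the start; "torque": the same for the moment, N m; "grip_width": opening from 0.0 (shut) to 1.0 (fully open).
Only numpy, scipy, OpenCV 4.12 (cv2) and the standard library are available. Lean on these libraries where they do the work, as an engineer would, in place of code of your own. Each camera call takes 0.05 s, during which the arm holds its last target. There are 200 camera calls.

## Task

One of the two graphite rings on the glassworker's bench slides over the steel pin of the hinged marver plate, the other is bored too narrow: seat the one that fits fully down on the plate and let go of it, and leave the other one on the bench. Then take the wooden wedge and, keeping it flat on the bench, push its thin end under the middle of the plate's free edge until that edge has just lifted off its rest pads, a few millimetres and less than 10. Finish while still gripping the wedge in place, the plate carried by the wedge alone, and do not disturb the little glass flask.

Things in the scene. Friction and masses are not known exactly. Their poses are not given: they have to be found in the camera images.
- marver_base: Fixed low steel frame of the marver (a graphite plate for shaping glass). Origin on the bench under the middle of the plate's free edge, which faces the robot; +x points from the free edge to the hinge. Two rest pads 16 mm high, 18 mm wide, at y = -56 and +56 mm just behind the edge; between them (94 mm) and under the plate it is open down to the bench.
- marver (a joint): Hinge of the plate, rad: 0 = lying on its rest pads; the free edge rises 1.5 mm per 0.01 rad. It swings freely, plate about 0.5 kg. Plate 150 mm from edge to hinge, 130 mm wide, 14 mm thick: underside 16 mm, top 30 mm over the bench. The free edge is rounded (7 mm radius), reaching 7 mm further towards the robot than the base's origin.
- marver_edge (a point): Middle of the underside of the plate's free edge, moves with the plate; axes as the base's, tilting with the plate. At rest 16 mm above the bench.
- pin_foot (a point): Foot of the upright steel pin, on the plate's top face, 70 mm behind the free edge, 30 mm over the bench at rest. Pin 18 mm across, 36 mm high, tapered to 11 mm over its top 8 mm. z runs up the pin.
- ring_wide: Graphite ring standing flat on the bench, outside 46 mm, 30 mm high, bore 23 mm: it fits the pin. Origin at the centre of its underside, z along the bore.
- ring_narrow: Look-alike graphite ring, outside 46 mm, 30 mm high, bore 13 mm: too narrow for the pin. Origin at the centre of its underside.
- wedge: Hardwood wedge lying flat, 28 mm wide. Origin on the underside below the middle of its gripping block (44 mm long in x, 28 mm wide in y, 30 mm high). From the block's front, x = 22 mm, the ramp slopes from 28 mm high down to 4 mm at the thin end, x = 102 mm (3 mm of height per 10 mm). z up.
- wedge_tip (a point): Middle of the wedge's thin end, x = 102 mm, 2 mm above its underside.
- flask: Small glass flask with an amber glass cap, 40 mm across, 75 mm high, upright on the bench. Origin at the centre of its underside.

How it is judged:
By the outcome, as a careful person would: the job done as asked, in the order asked, and still so for the second after the job is handed in, while the arm keeps its last pose, push and grip.
It also fails if it takes over 64 s, if anything falls off the work surface, if the arm or the gripper's body presses on something with over 40 N, if the wrist force passes 120 N, or if a joint passes its speed limit or range.

## Working session

There is one attempt and no reset: what is moved stays moved. The work goes in short steps, Python scripts to look and compute and a tool call to move; the robot and the scene stay as the last step left them, time stands still between calls to the robot, and variables do not carry over. Pictures are saved under pics/ and viewed, about 8 in all and at most 12, crops included, and the job is handed in when it is done.

Besides the shell and the picture viewer there is one more tool, called after ">>>" by a JSON object that holds its "api" and its "payload", one argument or row to a line. carry_out: Moves the arm, as the interface text tells. Its arguments: {"type":"object","properties":{"motion":{"type":"array","items":{"type":"array"}},"grip":{"type":"number"},"squeeze":{"type":"number"}},"required":["motion"]}

```bash
ls; mkdir -p pics; cat > h.py <<'E'
import numpy as np, cv2
from bench import get_state, eyes, ticket
def ray(im,u,v,z):
    d=np.linalg.inv(im["mtx"])@[u,v,1]; T=np.array(im["extrinsics"]); d=T[:3,:3]@d; o=T[:3,3]
    return o+d*(z-o[2])/d[2]
def proj(im,p):
    T=np.linalg.inv(im["extrinsics"]); q=im["mtx"]@(T[:3,:3]@np.array(p)+T[:3,3]); return q[:2]/q[2]
def st():
    s=get_state(); print({k:np.round(s[k],3).tolist() for k in("time","position","tool_rot","ft_force","grip_width","joint_positions")})
E
python3 - <<'E'
from h import *
st()
for n in("scene","side","wrist"):
    im=eyes.get_image(n); cv2.imwrite(f"pics/{n}0.png",im["pixels"]); np.savez(f"pics/{n}0.npz",**im); print(n,np.round(im["mtx"],0).tolist(),np.round(im["extrinsics"],3).tolist())
E
```

```text
pics
{'time': 0.0, 'position': [0.649, -0.0, 0.221], 'tool_rot': [3.141, 0.0, -0.003], 'ft_force': [0.073, 1.176, -0.138], 'grip_width': 1.003, 'joint_positions': [0.014, 0.322, -0.07, 1.452, 0.023, 1.371, -0.057]}
scene [[427.0, 0.0, 252.0], [0.0, 427.0, 191.0], [0.0, 0.0, 1.0]] [[-0.275, 0.77, -0.576, 1.174], [0.961, 0.213, -0.175, 0.175], [-0.012, -0.602, -0.798, 0.883], [0.0, 0.0, 0.0, 1.0]]
side [[402.0, 0.0, 262.0], [0.0, 402.0, 191.0], [0.0, 0.0, 1.0]] [[0.913, -0.296, 0.282, 0.322], [-0.409, -0.65, 0.641, -0.615], [-0.006, -0.7, -0.714, 0.734], [0.0, 0.0, 0.0, 1.0]]
wrist [[299.0, 0.0, 260.0], [0.0, 299.0, 190.0], [0.0, 0.0, 1.0]] [[1.0, 0.001, -0.001, 0.65], [0.0, -0.964, -0.268, 0.072], [-0.001, 0.268, -0.964, 0.384], [0.0, 0.0, 0.0, 1.0]]
```

View pics/scene0.png

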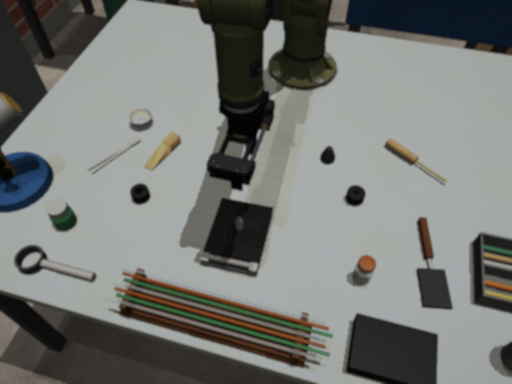

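View pics/side0.png

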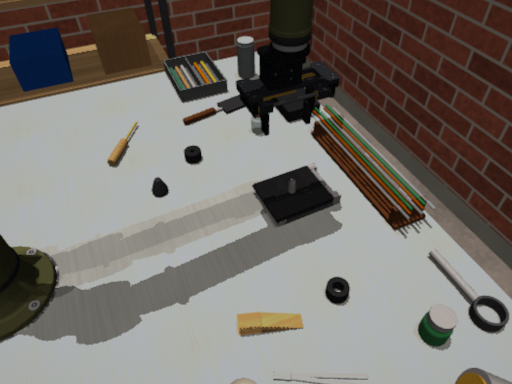

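The scene view shows the plate at about (238,232) with the pin at (239,224), the wedge at (163,150), the rings at (140,193) and (356,195), and the amber-capped flask at (365,267). In the side view the wedge is at (270,322) and the rings at (338,290) and (193,154). Next I'll measure these and enlarge them.

```bash
python3 - <<'E'
from h import *
S=np.load("pics/scene0.npz");D=np.load("pics/side0.npz")
def crop(im,x,y,w,h,W=260,H=195): return cv2.resize(im["pixels"][y:y+h,x:x+w],(W,H),interpolation=cv2.INTER_CUBIC)
r1=np.hstack([crop(S,120,178,40,30),crop(S,336,180,40,30),crop(S,130,120,60,45)])
r2=np.hstack([crop(D,318,275,40,30),crop(D,173,139,40,30),crop(D,230,292,80,60)])
r3=np.hstack([crop(S,190,190,100,75),crop(D,240,155,100,75),crop(S,345,250,40,30)])
cv2.imwrite("pics/c1.png",np.vstack([r1,r2,r3]))
def blobs(im,m,box):
    x,y,w,h=box; k=np.zeros_like(m); k[y:y+h,x:x+w]=m[y:y+h,x:x+w]
    c=max(cv2.findContours(k,cv2.RETR_EXTERNAL,cv2.CHAIN_APPROX_NONE)[0],key=cv2.contourArea); return c
for n,im,bx in(("S",S,dict(ringA=(120,178,40,32),ringB=(340,180,35,32),wedge=(140,125,50,50),plate=(195,190,85,90))),("D",D,dict(ringA=(318,272,40,35),ringB=(178,140,30,28),wedge=(225,300,90,45),plate=(245,160,100,65)))):
    hsv=cv2.cvtColor(im["pixels"],cv2.COLOR_BGR2HSV)
    for k,b in bx.items():
        m=((hsv[...,1]>90)&(hsv[...,0]<35)&(hsv[...,2]>80)) if k=="wedge" else (hsv[...,2]<75)
        c=blobs(im,m.astype(np.uint8)*255,b); x,y,w,h=cv2.boundingRect(c)
        print(n,k,(x,y,w,h),cv2.contourArea(c),"ctr@15mm",np.round(ray(im,x+w/2-.5,y+h/2-.5,.015),4)[:2])
        if k in("plate","wedge"):
            a=cv2.approxPolyDP(c,2.5,True)[:,0]
            for p in a: print("   ",p,np.round(ray(im,*p,.03),3)[:2],np.round(ray(im,*p,0),3)[:2])
print(ray(S,365,262,.07),ray(S,365,270,.04), ray(D,257,125,.04))
print("pin top",ray(S,239,219,.066),ray(D,292,179,.066))
E
```

```text
S ringA (131, 184, 19, 20) 257.5 ctr@15mm [ 0.6302 -0.2867]
S ringB (345, 186, 20, 20) 265.5 ctr@15mm [0.4913 0.2383]
S wedge (146, 133, 34, 36) 395.5 ctr@15mm [ 0.478  -0.2899]
    [178 136] [ 0.428 -0.262] [ 0.402 -0.277]
    [171 133] [ 0.422 -0.285] [ 0.396 -0.301]
    [146 166] [ 0.553 -0.302] [ 0.531 -0.319]
    [152 168] [ 0.555 -0.284] [ 0.533 -0.3  ]
    [178 143] [ 0.453 -0.252] [ 0.428 -0.267]
S plate (203, 198, 70, 65) 3088.0 ctr@15mm [ 0.6677 -0.0155]
    [222 198] [ 0.598 -0.077] [ 0.578 -0.085]
    [203 250] [ 0.748 -0.072] [ 0.733 -0.081]
    [223 258] [ 0.755 -0.022] [ 0.741 -0.029]
    [259 262] [0.743 0.058] [0.728 0.054]
    [272 208] [0.594 0.05 ] [0.574 0.046]
D ringA (326, 277, 23, 27) 462.5 ctr@15mm [ 0.63   -0.2872]
D ringB (185, 146, 17, 18) 227.5 ctr@15mm [0.4911 0.2381]
D wedge (237, 312, 66, 23) 1032.0 ctr@15mm [ 0.4763 -0.2951]
    [237 315] [ 0.424 -0.262] [ 0.428 -0.247]
    [239 334] [ 0.414 -0.298] [ 0.417 -0.285]
    [261 332] [ 0.452 -0.311] [ 0.457 -0.298]
    [262 328] [ 0.456 -0.305] [ 0.462 -0.292]
    [302 327] [ 0.524 -0.334] [ 0.533 -0.322]
    [299 314] [ 0.531 -0.308] [ 0.54  -0.295]
    [258 312] [ 0.462 -0.273] [ 0.468 -0.258]
D plate (253, 166, 87, 59) 2923.0 ctr@15mm [ 0.6778 -0.0169]
    [339 196] [ 0.763 -0.075] [ 0.782 -0.052]
    [333 197] [ 0.749 -0.072] [ 0.767 -0.049]
    [306 166] [0.743 0.053] [0.761 0.082]
    [253 185] [0.589 0.046] [0.6   0.074]
    [264 212] [ 0.577 -0.047] [ 0.588 -0.023]
    [275 224] [ 0.585 -0.091] [ 0.596 -0.068]
    [284 224] [ 0.603 -0.099] [ 0.615 -0.077]
    [338 202] [ 0.751 -0.091] [ 0.769 -0.069]
[0.7032175  0.27943666 0.07      ] [0.70518754 0.28562694 0.04      ] [0.69266934 0.25768023 0.04      ]
pin top [ 0.66836986 -0.00968341  0.066     ] [ 0.66843806 -0.00806265  0.066     ]
```

View pics/c1.png

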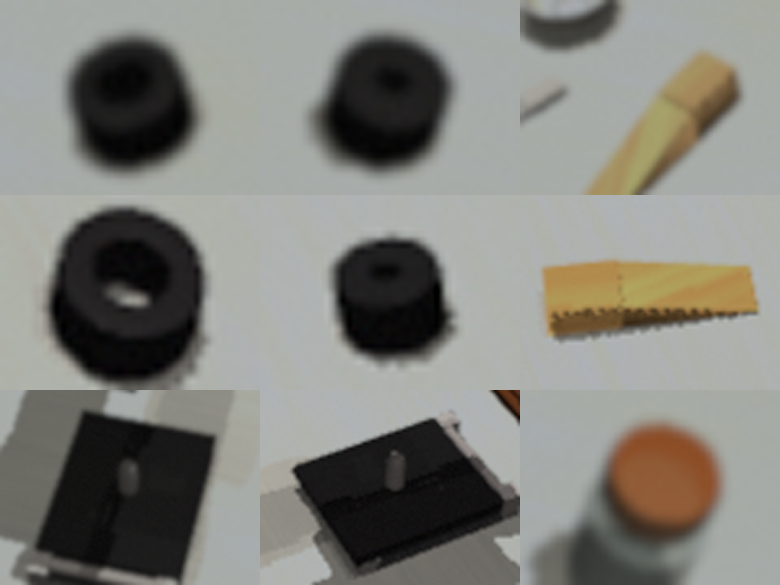

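Crops: the left ring, seen through to the bench in the side view, is ring_wide at (0.630, -0.287). Both views agree on that, and the other ring has the small bore. The pin is near (0.668, -0.009), and the wedge tip points to about (0.535, -0.308). I'll go above the wide ring.

>>> {"api": "carry_out", "payload": {
  "motion": [
    [[-0.002,-0.03,-0.01],0],
    [[-0.005,-0.075,-0.025],0],
    [[-0.008,-0.12,-0.04],0],
    [[-0.012,-0.165,-0.055],0],
    [[-0.015,-0.21,-0.075],0],
    [[-0.018,-0.25,-0.09],0],
    [[-0.02,-0.28,-0.1],0],
    [[-0.02,-0.287,-0.1],0],
    [[-0.02,-0.287,-0.1],0],
    [[-0.02,-0.287,-0.1],0]
  ],
  "grip": -1
}}

```text
time: 1.15
position: [0.6309, -0.285, 0.1229]
tool_rot: [-3.14, -0.003, -0.002]
ft_force: [-0.2, 1.1, 0.4]
grip_width: 0.998
```

```bash
python3 - <<'E'
from h import *
st()
im=eyes.get_image("wrist"); np.savez("pics/w1.npz",**im); p=im["pixels"].copy()
for z in(0,.03): cv2.circle(p,tuple(int(round(a)) for a in proj(im,(.630,-.287,z))),3,(0,0,255),-1)
cv2.imwrite("pics/w1.png",p)
E
```

```text
{'time': 1.15, 'position': [0.631, -0.285, 0.123], 'tool_rot': [-3.14, -0.003, -0.002], 'ft_force': [-0.167, 1.101, 0.422], 'grip_width': 0.998, 'joint_positions': [0.349, 0.465, 0.051, 1.458, -0.026, 1.22, 0.406]}
```

View pics/w1.png

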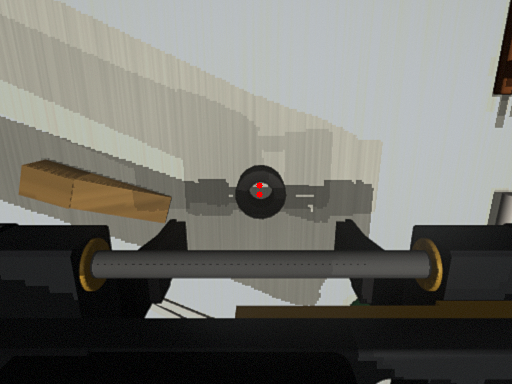

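The ring sits at (260,190) with its bore open to the bench, and the predicted points land on it. The wedge spans (20,180) to (170,210). I'll descend and grip.

>>> {"api": "carry_out", "payload": {
  "motion": [
    [[0,0,-0.03],0],
    [[0,0,-0.065],0],
    [[0,0,-0.095],0],
    [[0,0,-0.11],0],
    [[0,0,-0.117],0],
    [[0,0,-0.117],0]
  ]
}}

```text
time: 1.8
position: [0.6305, -0.2861, 0.0057]
tool_rot: [-3.141, -0.002, -0.0]
ft_force: [-0.8, 0.4, 0.4]
grip_width: 0.999
```

>>> {"api": "carry_out", "payload": {
  "motion": [
    [[0,0,0],0],
    [[0,0,0],0],
    [[0,0,0],0],
    [[0,0,0],0],
    [[0,0,0],0],
    [[0,0,0],0],
    [[0,0,0],0],
    [[0,0,0],0]
  ],
  "grip": 1,
  "squeeze": 20
}}

```text
time: 2.6
position: [0.6301, -0.2871, 0.0058]
tool_rot: [3.141, 0.0, 0.0]
ft_force: [0.1, 0.7, 0.8]
grip_width: 0.524
```

```bash
python3 - <<'E'
from h import *
st()
im=np.load("pics/w1.npz"); hsv=cv2.cvtColor(im["pixels"],cv2.COLOR_BGR2HSV)
m=((hsv[...,1]>90)&(hsv[...,0]<35)&(hsv[...,2]>60)).astype(np.uint8)*255; m[:,180:]=0; m[226:]=0
c=max(cv2.findContours(m,cv2.RETR_EXTERNAL,cv2.CHAIN_APPROX_NONE)[0],key=cv2.contourArea)
for p in cv2.approxPolyDP(c,2,True)[:,0]: print(p,[np.round(ray(im,*p,z),4)[:2].tolist() for z in(.03,.004,0)])
E
```

```text
{'time': 2.6, 'position': [0.63, -0.287, 0.006], 'tool_rot': [3.141, 0.0, 0.0], 'ft_force': [0.094, 0.728, 0.827], 'grip_width': 0.524, 'joint_positions': [0.354, 0.574, 0.047, 1.547, -0.03, 1.021, 0.409]}
[ 21 167] [[0.4239, -0.2632], [0.4029, -0.2683], [0.3996, -0.2691]]
[ 21 195] [[0.4186, -0.2885], [0.397, -0.2961], [0.3937, -0.2973]]
[ 66 208] [[0.4564, -0.3006], [0.4387, -0.3095], [0.436, -0.3108]]
[159 222] [[0.5388, -0.3139], [0.5294, -0.3241], [0.528, -0.3257]]
[165 220] [[0.5444, -0.3119], [0.5356, -0.322], [0.5343, -0.3235]]
[169 196] [[0.5498, -0.2892], [0.5416, -0.2969], [0.5404, -0.2981]]
[148 192] [[0.5315, -0.2855], [0.5215, -0.2929], [0.5199, -0.294]]
[ 92 173] [[0.4845, -0.2684], [0.4696, -0.274], [0.4673, -0.2749]]
[ 76 173] [[0.4706, -0.2684], [0.4543, -0.274], [0.4518, -0.2749]]
[ 47 162] [[0.4472, -0.2588], [0.4285, -0.2634], [0.4257, -0.2641]]
[ 38 161] [[0.4396, -0.2579], [0.4202, -0.2625], [0.4172, -0.2632]]
```

The opening reads 45.6 mm, so the ring is held. The wedge works out as tip (0.539,-0.310), yaw about -0.28, block at (0.4405,-0.2815). I'll lift, stop short of the pin, and look.

>>> {"api": "carry_out", "payload": {
  "motion": [
    [[0,0,0.03],0],
    [[0,0,0.07],0],
    [[0.002,0.02,0.1],0],
    [[0.01,0.06,0.1],0],
    [[0.018,0.1,0.1],0],
    [[0.026,0.145,0.1],0],
    [[0.034,0.185,0.1],0],
    [[0.038,0.21,0.1],0],
    [[0.038,0.218,0.1],0],
    [[0.038,0.218,0.1],0],
    [[0.038,0.218,0.1],0]
  ]
}}

```text
time: 3.7
position: [0.6676, -0.0719, 0.1054]
tool_rot: [3.14, -0.004, -0.001]
ft_force: [0.0, -0.3, -0.7]
grip_width: 0.527
```

```bash
python3 - <<'E'
from h import *
st()
for n in("wrist","scene","side"):
    im=eyes.get_image(n); np.savez(f"pics/{n}2.npz",**im); cv2.imwrite(f"pics/{n}2.png",im["pixels"])
    for q in((.668,-.009,.066),(.668,-.009,.03)): print(n,np.round(proj(im,q),1))
E
```

```text
{'time': 3.7, 'position': [0.668, -0.072, 0.105], 'tool_rot': [3.14, -0.004, -0.001], 'ft_force': [0.05, -0.317, -0.681], 'grip_width': 0.527, 'joint_positions': [0.082, 0.438, -0.02, 1.531, 0.011, 1.173, 0.057]}
wrist [260.8 121.3]
wrist [260.7 119.1]
scene [239.3 218.9]
scene [239.9 227.4]
side [292.  179.3]
side [291.3 189.9]
```

View pics/wrist2.png

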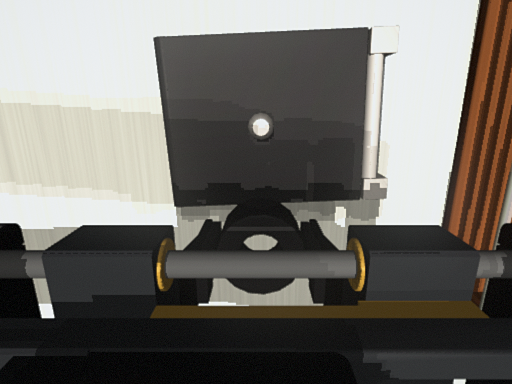

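The pin top is at (261,125). The plate's free edge runs from (156,38) to (175,205), and the ring is held at (261,243). Next I'll compute the pin and plate pose from this.

```bash
python3 - <<'E'
from h import *
im=np.load("pics/wrist2.npz"); g=cv2.cvtColor(im["pixels"],cv2.COLOR_BGR2GRAY)
b=(g[105:150,240:285]>110).astype(np.uint8)
n,l,s,c=cv2.connectedComponentsWithStats(b); i=1+s[1:,4].argmax(); u,v=c[i]+[240,105]; print("pintop px",u,v,s[i],ray(im,u,v,.066))
def edge(im,pts,z): 
    P=np.array([ray(im,*p,z)[:2] for p in pts]); return cv2.fitLine(P.astype(np.float32),2,0,.01,.01).ravel()
L=[(np.flatnonzero(g[r,140:200]<100)[0]+140,r) for r in range(50,195,5)]
e=edge(im,L,.026); d=e[:2]*np.sign(e[1]); print("free edge @.023: dir yaw",np.arctan2(-d[0],d[1]),e[2:])
Tp=[(c,np.flatnonzero(g[20:60,c]<100)[0]+20) for c in range(175,350,8)]
e2=edge(im,Tp,.03); print("side edge yaw",np.arctan2(e2[1],e2[0]),e2[2:])
# pin lines in scene/side
for n in("scene","side"):
    J=np.load(f"pics/{n}2.npz"); cv2.imwrite(f"pics/{n}2c.png",cv2.resize(J["pixels"][160:260,190:350],None,fx=3,fy=3,interpolation=cv2.INTER_CUBIC))
# plate centre along edge from corners
for p in((156,38),(175,205),(365,205),(368,28)): print(p,ray(im,*p,.03)[:2])
p=get_state()["position"]; print("ring bottom centre proj",proj(im,(p[0],p[1],p[2]-.005)),"top",proj(im,(p[0],p[1],p[2]+.025)),p)
a=cv2.imread("pics/scene2c.png");bb=cv2.imread("pics/side2c.png"); cv2.imwrite("pics/c2.png",np.vstack([a,bb])[:600])
E
```

```text
pintop px 260.1400651465798 124.87947882736157 [ 11  10  19  21 307] [ 0.66754579 -0.01129431  0.066     ]
free edge @.023: dir yaw 0.039240673 [ 0.59192413 -0.01085134]
side edge yaw 0.039333872 [0.6667969  0.05157832]
(156, 38) [0.59252098 0.04815441]
(175, 205) [ 0.59618844 -0.07874397]
(365, 205) [ 0.75502733 -0.07911942]
(368, 28) [0.7449107  0.05432306]
ring bottom centre proj [260.55991663 231.29574088] top [260.60893939 255.07352828] [ 0.66766525 -0.07208141  0.1055403 ]
```

View pics/c2.png

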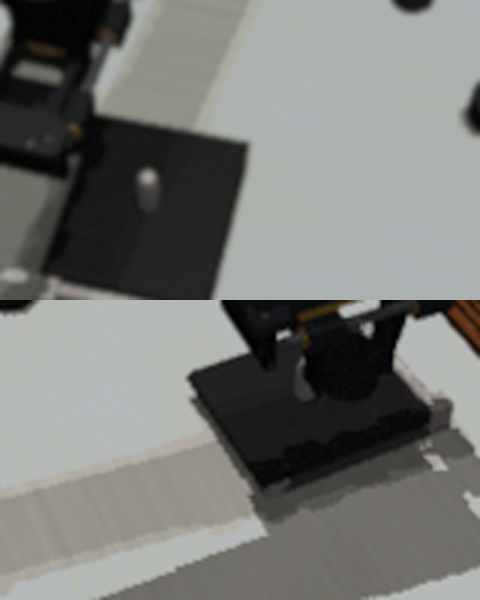

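Pin estimates are x = 0.668 and y = -0.010 to -0.012, with plate yaw 0.039. Go over the pin and come down until the ring reaches the taper.

>>> {"api": "carry_out", "payload": {
  "motion": [
    [[0,0.025,0],0],
    [[0,0.05,0],0],
    [[0,0.058,0],0],
    [[0,0.058,0],0],
    [[0,0.058,-0.015],0],
    [[0,0.058,-0.03],0],
    [[0,0.058,-0.034],0],
    [[0,0.058,-0.034],0]
  ]
}}

```text
time: 4.65
position: [0.6666, -0.0122, 0.0693]
tool_rot: [3.141, -0.002, -0.006]
ft_force: [1.0, 0.3, -0.9]
grip_width: 0.531
```

>>> {"api": "carry_out", "payload": {
  "motion": [
    [[0,0,-0.004],0],
    [[0,0,-0.008],0],
    [[0,0,-0.012],0],
    [[0,0,-0.012],0]
  ]
}}

```text
time: 5.05
position: [0.6676, -0.011, 0.059]
tool_rot: [3.142, 0.0, -0.001]
ft_force: [0.5, 0.4, 0.4]
grip_width: 0.527
```

```bash
python3 - <<'E'
from h import *
st()
o=[]
for n in("scene","side"):
    im=eyes.get_image(n);o.append(cv2.resize(im["pixels"][150:250,190:350],None,fx=3,fy=3,interpolation=cv2.INTER_CUBIC))
cv2.imwrite("pics/c3.png",np.vstack(o))
st()
E
```

```text
{'time': 5.05, 'position': [0.668, -0.011, 0.059], 'tool_rot': [3.142, 0.0, -0.001], 'ft_force': [0.471, 0.441, 0.42], 'grip_width': 0.527, 'joint_positions': [0.01, 0.474, -0.043, 1.579, 0.022, 1.09, -0.039]}
{'time': 5.15, 'position': [0.668, -0.011, 0.06], 'tool_rot': [3.142, 0.0, 0.0], 'ft_force': [-0.226, -0.151, -1.252], 'grip_width': 0.529, 'joint_positions': [0.01, 0.473, -0.043, 1.579, 0.022, 1.09, -0.039]}
```

No contact force with the ring 12 mm below the pin top, so it is on. Lower it to the plate.

>>> {"api": "carry_out", "payload": {
  "motion": [
    [[0,0,-0.005],0],
    [[0,0,-0.01],0],
    [[0,0,-0.015],0],
    [[0,0,-0.02],0],
    [[0,0,-0.0225],0],
    [[0,0,-0.0235],0],
    [[0,0,-0.024],0],
    [[0,0,-0.024],0]
  ]
}}

```text
time: 5.95
position: [0.6683, -0.011, 0.0358]
tool_rot: [3.142, 0.0, 0.001]
ft_force: [0.0, -0.4, 0.6]
grip_width: 0.526
```

>>> {"api": "carry_out", "payload": {
  "motion": [
    [[0,0,0],0],
    [[0,0,0],0],
    [[0,0,0],0],
    [[0,0,0],0],
    [[0,0,0],0],
    [[0,0,0],0],
    [[0,0,0],0]
  ],
  "grip": -0.4
}}

```text
time: 6.65
position: [0.668, -0.011, 0.0356]
tool_rot: [3.142, 0.0, 0.0]
ft_force: [0.1, -0.1, -0.4]
grip_width: 0.699
```

>>> {"api": "carry_out", "payload": {
  "motion": [
    [[0,0,0.02],0],
    [[0,0,0.05],0],
    [[0,0,0.09],0],
    [[0,-0.03,0.12],0],
    [[0,-0.06,0.12],0],
    [[0,-0.06,0.12],0],
    [[0,-0.06,0.12],0]
  ]
}}

```text
time: 7.35
position: [0.6678, -0.0721, 0.1555]
tool_rot: [-3.142, 0.004, 0.0]
ft_force: [-0.3, 0.7, -0.3]
grip_width: 0.703
```

```bash
python3 - <<'E'
from h import *
st()
im=eyes.get_image("wrist"); np.savez("pics/w4.npz",**im)
o=[cv2.resize(im["pixels"][0:230,110:430],(480,345))]
im=eyes.get_image("side");o.append(cv2.resize(im["pixels"][150:235,230:350],(480,340),interpolation=cv2.INTER_CUBIC)[:250])
cv2.imwrite("pics/c4.png",np.vstack(o))
E
```

```text
{'time': 7.35, 'position': [0.668, -0.072, 0.155], 'tool_rot': [-3.142, 0.004, 0.0], 'ft_force': [-0.284, 0.718, -0.254], 'grip_width': 0.703, 'joint_positions': [0.082, 0.401, -0.018, 1.479, 0.007, 1.262, 0.061]}
```

View pics/c4.png

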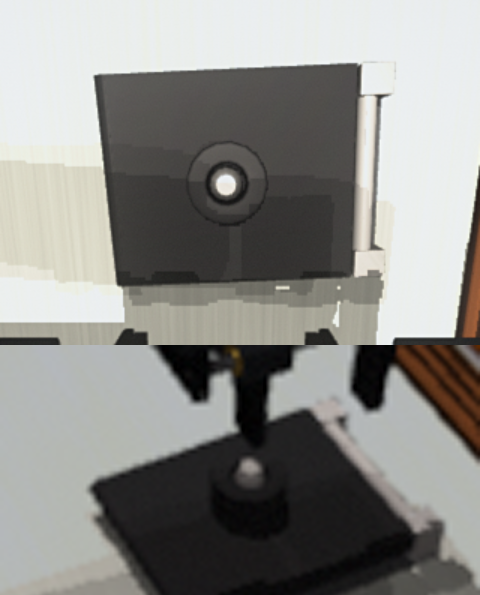

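The ring lies flat round the pin, which shows through it centred at about (225,184) in the crop, and it has been released. The pin tip stands 6 mm proud, as it should when the ring is fully seated. On to the wedge, turning the jaws across it.

>>> {"api": "carry_out", "payload": {
  "motion": [
    [[-0.005,-0.01,0],-0.1],
    [[-0.025,-0.03,0],-0.24],
    [[-0.045,-0.05,0],-0.38],
    [[-0.07,-0.07,0],-0.52],
    [[-0.09,-0.09,0],-0.66],
    [[-0.11,-0.11,0],-0.8],
    [[-0.13,-0.13,0],-0.94],
    [[-0.15,-0.15,0],-1.08],
    [[-0.17,-0.165,0],-1.22],
    [[-0.19,-0.18,0],-1.36],
    [[-0.21,-0.195,-0.01],-1.5],
    [[-0.22,-0.205,-0.02],-1.64],
    [[-0.2275,-0.2105,-0.03],-1.78],
    [[-0.2275,-0.2105,-0.036],-1.85],
    [[-0.2275,-0.2105,-0.036],-1.85],
    [[-0.2275,-0.2105,-0.036],-1.85]
  ]
}}

```text
time: 9.05
position: [0.4411, -0.2804, 0.1195]
tool_rot: [1.896, -2.505, -0.001]
ft_force: [0.2, 0.4, 0.7]
grip_width: 0.703
```

```bash
python3 - <<'E'
from h import *
st()
im=eyes.get_image("wrist"); np.savez("pics/w5.npz",**im); p=im["pixels"].copy()
y=-.28;c=np.array([np.cos(y),np.sin(y)]);n=np.array([-c[1],c[0]]);o=np.array([.4405,-.2815])
for x,s,z in((-.022,1,.03),(-.022,-1,.03),(.022,1,.03),(.022,-1,.03),(.102,1,.004),(.102,-1,.004)):
    q=o+x*c+s*.014*n; cv2.circle(p,tuple(int(round(a)) for a in proj(im,(*q,z))),2,(0,0,255),-1)
cv2.imwrite("pics/w5.png",p)
E
```

```text
{'time': 9.05, 'position': [0.441, -0.28, 0.119], 'tool_rot': [1.896, -2.505, -0.001], 'ft_force': [0.171, 0.405, 0.668], 'grip_width': 0.703, 'joint_positions': [0.217, 0.129, 0.321, 1.904, -0.045, 1.116, -1.291]}
```

View pics/w5.png

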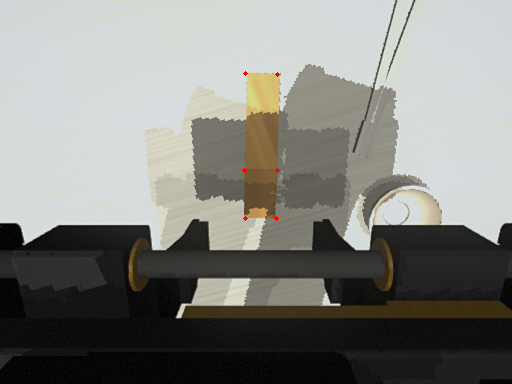

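The predicted corners (245–277, 73–218) land on the wedge within about 1 mm. The pot on the right, at (410,205), stays clear of the fingers. Descend and grip firmly.

>>> {"api": "carry_out", "payload": {
  "motion": [
    [[0,0,-0.03],0],
    [[0,0,-0.065],0],
    [[0,0,-0.095],0],
    [[0,0,-0.11],0],
    [[0,0,-0.115],0],
    [[0,0,-0.115],0]
  ]
}}

```text
time: 9.7
position: [0.4408, -0.2812, 0.0045]
tool_rot: [1.892, -2.507, -0.001]
ft_force: [0.4, -0.2, -0.5]
grip_width: 0.702
```

>>> {"api": "carry_out", "payload": {
  "motion": [
    [[0,0,0],0],
    [[0,0,0],0],
    [[0,0,0],0],
    [[0,0,0],0],
    [[0,0,0],0],
    [[0,0,0],0],
    [[0,0,0],0]
  ],
  "grip": 1,
  "squeeze": 45
}}

```text
time: 10.4
position: [0.4407, -0.2815, 0.0049]
tool_rot: [-1.891, 2.509, -0.0]
ft_force: [-1.5, 0.3, 3.2]
grip_width: 0.317
```

Opening 27.6 mm, so the wedge is gripped. Lift it slightly, carry it in front of the plate's middle, turn it and set it flat again.

>>> {"api": "carry_out", "payload": {
  "motion": [
    [[0,0,0.01],0],
    [[0,0.01,0.02],0],
    [[0.003,0.035,0.02],0.03],
    [[0.006,0.065,0.02],0.07],
    [[0.01,0.095,0.02],0.11],
    [[0.014,0.125,0.02],0.16],
    [[0.018,0.155,0.02],0.2],
    [[0.022,0.185,0.02],0.24],
    [[0.026,0.215,0.02],0.28],
    [[0.029,0.24,0.02],0.31],
    [[0.031,0.257,0.02],0.318],
    [[0.031,0.263,0.02],0.318],
    [[0.031,0.263,0.01],0.318],
    [[0.031,0.263,0.003],0.318],
    [[0.031,0.263,0],0.318],
    [[0.031,0.263,0],0.318]
  ]
}}

```text
time: 12.0
position: [0.4705, -0.0197, 0.0049]
tool_rot: [2.26, -2.179, -0.003]
ft_force: [-4.9, 0.0, 9.5]
grip_width: 0.32
```

```bash
python3 - <<'E'
from h import *
st()
im=eyes.get_image("wrist"); np.savez("pics/w6.npz",**im); p=im["pixels"].copy()
s=get_state();y=.039;c=np.array([np.cos(y),np.sin(y)]);n=np.array([-c[1],c[0]]);o=np.array(s["position"][:2]); b=np.array([.5985,-.0137])
def dot(o,x,w,z,col): cv2.circle(p,tuple(int(round(a)) for a in proj(im,(*(o+x*c+w*n),z))),2,col,-1)
for w in(.014,-.014): dot(o,.102,w,.004,(0,0,255)); dot(o,.022,w,.028,(0,0,255))
for w in(.065,0,-.065): dot(b,-.007,w,.023,(0,255,0)); dot(b,.15,w,.03,(0,255,0))
cv2.imwrite("pics/w6.png",p)
S=eyes.get_image("scene"); np.savez("pics/s6.npz",**S)
E
```

```text
{'time': 12.0, 'position': [0.47, -0.02, 0.005], 'tool_rot': [2.26, -2.179, -0.003], 'ft_force': [-4.917, 0.009, 9.471], 'grip_width': 0.32, 'joint_positions': [-0.094, 0.178, 0.085, 2.109, -0.02, 0.858, -1.532]}
```

View pics/w6.png

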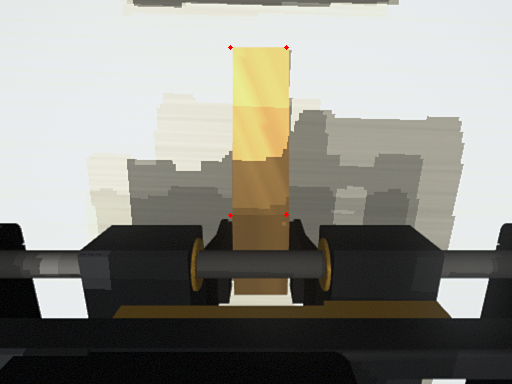

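The thin end is at (232–289, 47) and its middle at u=260. The plate's front corners are at (127,4) and (398,3), with their middle at u=262, so the wedge is centred within about 1 mm. I'll push in.

>>> {"api": "carry_out", "payload": {
  "motion": [
    [[0.006,0,0],0],
    [[0.012,0,0],0],
    [[0.02,0.001,0],0],
    [[0.028,0.001,0],0],
    [[0.036,0.001,0],0],
    [[0.044,0.002,0],0],
    [[0.05,0.002,0],0],
    [[0.055,0.002,0],0],
    [[0.058,0.002,0],0],
    [[0.058,0.002,0],0]
  ]
}}

```text
time: 13.1
position: [0.5275, -0.0182, 0.0048]
tool_rot: [2.259, -2.178, -0.005]
ft_force: [-7.7, -0.6, 12.2]
grip_width: 0.318
```

>>> {"api": "carry_out", "payload": {
  "motion": [
    [[0.003,0,0],0],
    [[0.006,0,0],0],
    [[0.009,0,0],0],
    [[0.012,0,0],0],
    [[0.014,0.001,0],0],
    [[0.014,0.001,0],0],
    [[0.014,0.001,0],0]
  ]
}}

```text
time: 13.8
position: [0.5351, -0.0182, 0.0046]
tool_rot: [2.251, -2.172, -0.019]
ft_force: [-23.6, -1.2, 28.0]
grip_width: 0.319
```

```bash
python3 - <<'E'
from h import *
st()
o=[]
for n in("side","wrist"):
    im=eyes.get_image(n); np.savez(f"pics/{n}7.npz",**im)
    q=im["pixels"]; o.append(cv2.resize(q[150:240,220:350],(520,360),interpolation=cv2.INTER_CUBIC) if n=="side" else cv2.resize(q[:240,90:430],(520,367))[:230])
cv2.imwrite("pics/c7.png",np.vstack(o))
E
```

```text
{'time': 13.8, 'position': [0.535, -0.018, 0.005], 'tool_rot': [2.251, -2.172, -0.019], 'ft_force': [-23.641, -1.164, 27.994], 'grip_width': 0.319, 'joint_positions': [-0.093, 0.308, 0.087, 1.944, -0.032, 0.91, -1.525]}
```

View pics/c7.png

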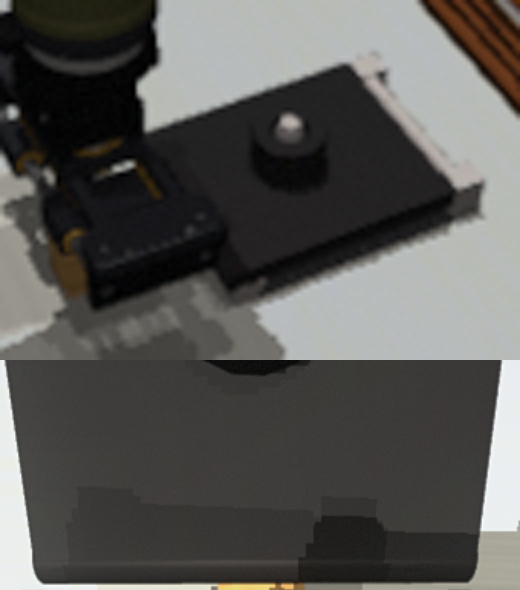

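Side view: the plate and ring are in place. Wrist view: the plate edge is over the wedge, with the wedge visible at (255,585) below it. The tool presses down with 28 N and drags about 8 mm behind its command, so I'll relieve the downward push before going on.

>>> {"api": "carry_out", "payload": {
  "motion": [
    [[0,0,0.001],0],
    [[0,0,0.001],0],
    [[0,0,0.001],0]
  ]
}}

```text
time: 14.2
position: [0.5373, -0.018, 0.0047]
tool_rot: [2.253, -2.174, -0.013]
ft_force: [-14.7, -1.6, 15.0]
grip_width: 0.316
```

>>> {"api": "carry_out", "payload": {
  "motion": [
    [[0,0,0.0007],0],
    [[0,0,0.0007],0],
    [[0,0,0.0007],0]
  ]
}}

```text
time: 14.5
position: [0.5383, -0.0178, 0.0047]
tool_rot: [2.255, -2.175, -0.011]
ft_force: [-9.6, -0.7, 7.1]
grip_width: 0.317
```

```bash
python3 - <<'E'
from h import *
st()
import cv2
R=cv2.Rodrigues(np.array(get_state()["tool_rot"],float))[0]; print(R.round(3), get_state()["torque"])
E
```

```text
{'time': 14.5, 'position': [0.538, -0.018, 0.005], 'tool_rot': [2.255, -2.175, -0.011], 'ft_force': [-9.6, -0.747, 7.055], 'grip_width': 0.317, 'joint_positions': [-0.093, 0.309, 0.086, 1.942, -0.032, 0.903, -1.526]}
[[ 0.036 -0.999 -0.011]
 [-0.999 -0.036 -0.001]
 [ 0.001  0.011 -1.   ]] [-0.12503923  2.26969429  0.01257667]
```

>>> {"api": "carry_out", "payload": {
  "motion": [
    [[0.002,0,0.0002],0],
    [[0.004,0,0.0004],0],
    [[0.006,0,0.0006],0],
    [[0.008,0,0.0007],0],
    [[0.008,0,0.0007],0],
    [[0.008,0,0.0007],0]
  ]
}}

```text
time: 15.1
position: [0.5473, -0.0174, 0.0047]
tool_rot: [2.256, -2.176, -0.009]
ft_force: [-4.6, -1.1, -1.5]
grip_width: 0.32
```

```bash
python3 - <<'E'
from h import *
st()
o=[]
for n in("side","scene"):
    im=eyes.get_image(n); np.savez(f"pics/{n}8.npz",**im); 
a=np.load("pics/side7.npz")["pixels"];b=np.load("pics/side0.npz")["pixels"];c=np.load("pics/side8.npz")["pixels"]
f=lambda q:cv2.resize(q[155:235,250:350],(400,320),interpolation=cv2.INTER_CUBIC)
w=eyes.get_image("wrist")
np.savez("pics/w8.npz",**w)
s0=np.load("pics/s6.npz")["pixels"][185:265,190:290]; s1=np.load("pics/scene8.npz")["pixels"][185:265,190:290]
g=lambda q:cv2.resize(q,(350,280),interpolation=cv2.INTER_CUBIC)
top=np.hstack([f(b),f(c)]); bot=np.hstack([g(s0),g(s1),np.zeros((280,100,3),np.uint8)])
cv2.imwrite("pics/c8.png",np.vstack([top,bot]))
E
```

```text
{'time': 15.1, 'position': [0.547, -0.017, 0.005], 'tool_rot': [2.256, -2.176, -0.009], 'ft_force': [-4.576, -1.13, -1.491], 'grip_width': 0.32, 'joint_positions': [-0.093, 0.323, 0.086, 1.922, -0.034, 0.906, -1.525]}
```

View pics/c8.png

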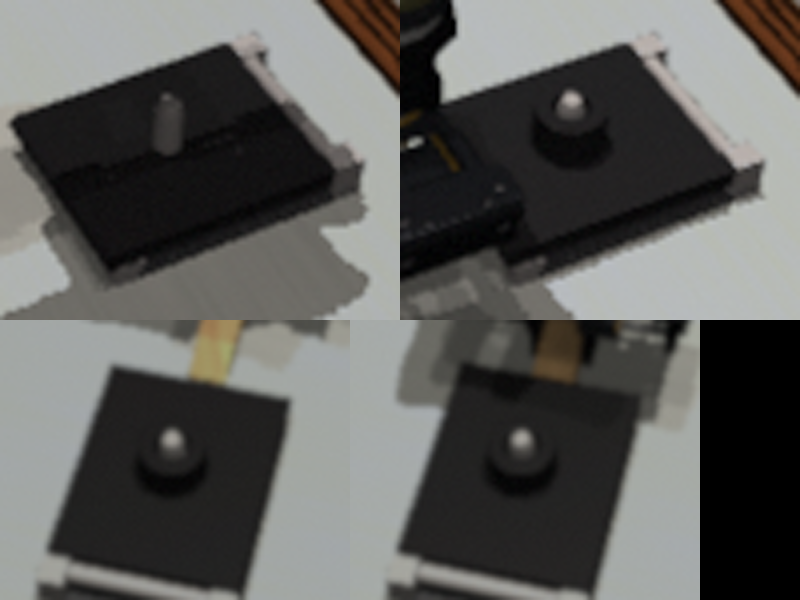

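Scene crop: the wedge enters under the middle of the free edge at about (555,375), and the ring is still seated. Forces are now small. I'll check the lift by the sub-pixel shift of the plate's free edge and the pin tip.

```bash
cat > lift.py <<'E'
from h import *
import sys
A=np.load("pics/s6.npz"); B=np.load(sys.argv[1]); y=.039; c=np.array([np.cos(y),np.sin(y),0]); n=np.array([-c[1],c[0],0]); b=np.array([.5985,-.0137,0])
def pt(x,w,z,L):
    t=L/150; dx=x-150; dz=z-23; X=150+dx*np.cos(t)+dz*np.sin(t); Z=23-dx*np.sin(t)+dz*np.cos(t)
    return b+(X*c+w*n)/1e3+np.array([0,0,Z/1e3])
def front(im,u):
    g=cv2.GaussianBlur(cv2.cvtColor(im["pixels"],cv2.COLOR_BGR2GRAY),(3,1),0).astype(float)[:,u]
    v0=int(proj(im,pt(0,40,30,0))[1]); s=g[v0-10:v0+9]; d=np.maximum(-(np.diff(s)),0); k=d.argmax(); sl=slice(max(k-2,0),k+3)
    return v0-10+.5+(d[sl]*np.arange(19-1)[sl]).sum()/d[sl].sum()
print("front shift px",[round(front(B,u)-front(A,u),2) for u in list(range(224,238,2))+list(range(254,270,2))])
def tip(im):
    g=cv2.cvtColor(im["pixels"],cv2.COLOR_BGR2GRAY).astype(float)[300-100:230,225:255]; w=np.maximum(g-90,0); yy,xx=np.mgrid[200:230,225:255]
    return np.array([(w*xx).sum(),(w*yy).sum()])/w.sum()
print("pin tip shift",tip(B)-tip(A))
for L in(2,4,6,8): print(L,"front",proj(A,pt(0,40,30,L))-proj(A,pt(0,40,30,0)),"pin",proj(A,pt(70,0,63,L))-proj(A,pt(70,0,63,0)))
E
python3 lift.py pics/scene8.npz
```

```text
front shift px [np.float64(-0.69), np.float64(-0.66), np.float64(-0.73), np.float64(-0.67), np.float64(-0.93), np.float64(-0.84), np.float64(-0.82), np.float64(-1.05), np.float64(-0.95), np.float64(-1.02), np.float64(-1.21), np.float64(-1.06), np.float64(-1.08), np.float64(-1.25), np.float64(-1.21)]
pin tip shift [-6.00323228 11.92082574]
2 front [-0.00328203 -0.43659961] pin [-0.0773199  -0.06243707]
4 front [-0.00903364 -0.86545908] pin [-0.15628876 -0.11822553]
6 front [-0.01726601 -1.28648197] pin [-0.23689897 -0.167332  ]
8 front [-0.02799016 -1.69957176] pin [-0.31914262 -0.20972402]
```

The front edge has moved up 0.7–1.2 px, about 3–5 mm. That agrees with the 3.5 mm from the wedge geometry (51 mm in). I'll put a touch of down-load on so the wedge stays flat, then confirm it's steady.

>>> {"api": "carry_out", "payload": {
  "motion": [
    [[0.0005,0,-0.0003],0],
    [[0.0005,0,-0.0004],0],
    [[0.0005,0,-0.0004],0],
    [[0.0005,0,-0.0004],0],
    [[0.0005,0,-0.0004],0],
    [[0.0005,0,-0.0004],0],
    [[0.0005,0,-0.0004],0],
    [[0.0005,0,-0.0004],0],
    [[0.0005,0,-0.0004],0],
    [[0.0005,0,-0.0004],0]
  ]
}}

```text
time: 16.25
position: [0.5473, -0.0174, 0.0047]
tool_rot: [2.256, -2.176, -0.01]
ft_force: [-7.5, -0.2, 4.4]
grip_width: 0.316
```

```bash
python3 - <<'E'
from h import *
st()
np.savez("pics/s9.npz",**eyes.get_image("scene")); a=np.load("pics/s9.npz")["pixels"].astype(int); z=np.load("pics/scene0.npz")["pixels"].astype(int)
for n,(x,y) in dict(flask=(345,245),ringB=(340,178)).items(): print(n,"max change",abs(a-z)[y:y+40,x:x+40].max())
st()
E
python3 lift.py pics/s9.npz | head -1
```

```text
{'time': 16.25, 'position': [0.547, -0.017, 0.005], 'tool_rot': [2.256, -2.176, -0.01], 'ft_force': [-7.47, -0.169, 4.394], 'grip_width': 0.316, 'joint_positions': [-0.093, 0.324, 0.086, 1.921, -0.034, 0.908, -1.524]}
flask max change 3
ringB max change 5
{'time': 16.3, 'position': [0.547, -0.017, 0.005], 'tool_rot': [2.256, -2.176, -0.01], 'ft_force': [-8.271, -0.677, 3.801], 'grip_width': 0.317, 'joint_positions': [-0.093, 0.324, 0.086, 1.921, -0.034, 0.908, -1.524]}
front shift px [np.float64(-0.72), np.float64(-0.7), np.float64(-0.82), np.float64(-0.81), np.float64(-0.93), np.float64(-0.87), np.float64(-0.86), np.float64(-1.08), np.float64(-1.21), np.float64(-1.07), np.float64(-1.1), np.float64(-1.14), np.float64(-1.07), np.float64(-1.35), np.float64(-1.3)]
```

Everything is steady, and neither the flask nor the narrow ring has moved. I'm handing the job in.

```bash
python3 -c "
from bench import ticket; print(ticket.close_job())"
```

```text
the job is handed in; nothing more can be done
None
```

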